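# Raking light on a varnished panel

## Robot

A 6-joint arm with a two-finger parallel gripper is mounted at the origin on the work surface. World frame = base frame: x ahead of the robot, y to its left, z up, the work surface at z = 0. Lengths are in m, angles in degrees, forces in N, time in s.
With the tool pointing down it reaches from about 0.275 to 0.725 m from the base axis. Payload 5.6 kg.
Tool frame: the origin (TCP) lies between the finger pads; the fingertips stand 17 mm ahead of it and the grasp point (between the pads) lies 2 mm behind it; z points along the fingers, y is the direction in which the jaws open and shut (so a half turn about z gives the same grasp; the last joint's range is limited). The gripper opens to 85 mm and grips with 20 to 120 N. Pads are 22 mm wide; open, the fingers measure 114 mm over their backs; the gripper's body (76 mm by 85 mm) begins 54 mm behind the grasp point. The pads swing forward as they close: fully open they stand 13 mm farther back than shut.
Start: joints at [89.473, 14.616, 6.199, 0, -81.583, -16.306], TCP at [0.159, 0.526, 0.248] pointing down, gripper open.
Joint ranges: [-168.99, 168.99], [-69.2, 112.95], [-62.41, 85.93], [-164.36, 98.24], [-168.68, -3.75], [-174.98, 174.98]. Speed limits (degrees/s): [147.25, 147.25, 180, 180, 180, 180].

## Interface

Orientations are given as a 3x3 rotation matrix whose columns are the frame's x, y, z axes.
In Python, from plant import ctrl, jaws, kin, cams gives the robot as it stands. Calls block until the motion is done:
- ctrl.movep(position, orientation): joint-space move of the TCP to a pose.
- ctrl.move_l(position, attitude=None, max_speed=0.15): straight line of the TCP; attitude=None keeps the orientation; max_speed is the mean speed in m/s.
- ctrl.move_j(angles): joint-space move.
- jaws.set_gripper(opening, strength=None): finger opening in m; strength is the grip in N (None keeps the last); returns when the fingers have stopped.
- ctrl.pause(seconds).
- kin.inverse_kinematics(position, orientation): joint angles nearest the present ones, or None.
- cams.read_camera(name): name is "scene" or "top" or "wrist"; returns the picture (480x640x3 uint8, blue, green, red); there is no depth.
- cams.get_calibration(name): a dict with "mtx" (3x3 intrinsics, pixels), "pose" (4x4, takes a point from camera to world coordinates). Camera axes: x right, y up, looking along -z (the intrinsics and any distortion apply to the point x, -y, -z); pixel columns grow to the right and rows downward; lengths in m; the calibration is good to about 2 mm. A picture is of the moment at which its call begins: read the wrist's pose just before it. get_calibration takes no time and is no camera call; for the wrist camera it gives the pose at the moment of the call.
A pose or a line that the arm cannot do raises ctrl.PlanningError and nothing moves.
- ctrl.job_done(): hands the job in, once; it reports no verdict.
Readings, each from a call of its own:
- ctrl.current_time_s(): time.
- ctrl.current_qpos(): joint angles.
- ctrl.current_qvel(): joint speeds.
- ctrl.current_joint_efforts(): joint torques, N m.
- ctrl.current_tcp_pos(): TCP position.
- ctrl.current_tcp_rot(): TCP orientation.
- ctrl.current_contact_force(): force on the tool from outside, world axes, zero at the start.
- ctrl.current_torque(): the same for the moment, N m.
- ctrl.current_gripper_width(): finger opening in m.
Only numpy, scipy, OpenCV 4.12 (cv2) and the standard library are available. Lean on these libraries where they do the work, as an engineer would, in place of code of your own. Each camera call takes 0.05 s, during which the arm holds its last target.

## Task

Time to check the varnish on the little painting with raking light: slip the white diffuser off the inspection torch while the torch stays in its charging cradle, and leave the diffuser lying in the enamel tray. Then draw the torch out of the cradle and hold it up beside the painting with the bare lens pointing down at the middle of the picture at a low slant, about 20 degrees below level and with the lens about 20 cm from the middle. Do not touch the painting, leave the jar, the wide brush and the tin of brushes where they stand, and finish still holding the torch steady in that position: do not put it down.

Things in the scene. Friction and masses are not known exactly. Their poses are not given: they have to be found in the camera images.
- cradle: Fixed grey and black charging cradle, footprint x -65 to +85 mm, y +-45 mm about its origin (centre of the underside, on the bench; z up). A 50 mm square block, 58 mm long, leans on it with a round socket, 29 mm across and 45 mm deep, whose axis rises 40 degrees above level towards the cradle's +x. The block's top edge is 90 mm above the bench.
- cradle_seat (a point): The point on the socket's floor, 45 mm down from its mouth and 40 mm above the bench, where the middle of the torch's tail rests when seated.
- torch: Loose torch, 160 mm long, 130 to 240 g, tail down in the socket, held only by its weight. Origin: middle of its tail end; z along the barrel to the lens. Straight orange barrel 26 mm across up to 127 mm from the tail (black ribbed grip at 64 to 112 mm), then a metal head 34 mm across. The lowest 45 mm sit in the socket with 1.5 mm play all round and slide freely. Needs no switching on.
- torch_tail (a point): Middle of the torch's tail end (same as its origin).
- torch_grip (a point): Point on the torch's axis 88 mm from the tail, in the middle of the ribbed grip (26 to 27 mm across) and near the balance point: where to hold it. Axes as the torch's.
- torch_lens (a point): Centre of the torch's lens, 160 mm from the tail and 72 mm from the grip point. Axes as the torch's: z points out of the lens along the beam.
- diffuser: Loose white plastic slip-on diffuser, 48 mm long, 42 mm across, the last 12 mm narrowing to 33 mm at the closed nose, 22 to 40 g. Its collar covers the torch's head by 18 mm with 1.3 mm play all round; it is held only by its weight and comes off along the torch's axis. Origin: centre of the open mouth; z from mouth to nose (along the torch's z while fitted).
- diffuser_mid (a point): Centre of the diffuser, on its axis half-way along (24 mm from either end): where to hold it. Axes as the diffuser's.
- tray: Fixed white enamel tray with a blue lip, 170 mm (its x) by 130 mm (its y), 20 mm high, walls 4 mm. Origin: centre of the underside, on the bench.
- tray_floor (a point): Centre of the tray's inner floor, 5 mm above the bench.
- panel: Fixed painting on a wooden panel lying face up on the bench, 160 mm (its x) by 200 mm (its y), 20 mm thick: white blossoms and yellow fern on dark blue. Must not be touched. Origin: centre of the underside; z up.
- picture_mid (a point): Middle of the picture, on the painted face, 20 mm above the bench.
- brush_tin: Loose brass-coloured tin of brushes, 84 mm across, 110 mm high, brushes up to 260 mm high. Leave it alone. Origin: centre of the underside.
- wide_brush: Loose wide flat brush lying on the bench, 225 mm long, 74 mm wide, 18 mm thick. Leave it alone. Origin 120 mm from the handle's end, on the bench; its x runs from handle to bristles.
- medium_jar: Loose amber jar with a black cap, 66 mm across, 85 mm high. Leave it alone. Origin: centre of the underside.
Not all that is in view belongs to the job. There is more than one size of the torch; the job needs the larger.

How it is judged:
By the outcome, as a careful person would: the job done as asked, in the order asked, and still so for the second after the job is handed in, while the arm keeps its last pose, push and grip.
It also fails if it takes over 64 s, if anything falls off the work surface, if the arm or the gripper's body presses on something with over 40 N, if the wrist force passes 120 N, or if a joint passes its speed limit or range.

## Working session

There is one attempt and no reset: what is moved stays moved. The work goes in short steps, each a Python script; the robot and the scene stay as the last script left them, time stands still between calls to the robot, and variables do not carry over. Pictures are saved under pics/ and viewed, and the job is handed in when it is done.

```bash
ls; mkdir -p pics
python3 - <<'E'
from plant import ctrl,cams
import cv2
for n in ("scene","top","wrist"):
    c=cams.get_calibration(n); cv2.imwrite(f"pics/{n}0.png",cams.read_camera(n))
    print(n,c)
print(ctrl.current_time_s())
E
```

```text
pics
scene {'mtx': array([[539.60611273,   0.        , 313.37636913],
       [  0.        , 539.60611273, 241.83250408],
       [  0.        ,   0.        ,   1.        ]]), 'pose': array([[-0.06994345, -0.57297401,  0.81658355,  1.58240904],
       [ 0.99754317, -0.0434091 ,  0.05498435,  0.20206042],
       [ 0.00394255,  0.81842314,  0.57460249,  0.85483645],
       [ 0.        ,  0.        ,  0.        ,  1.        ]])}
top {'mtx': array([[469.86308557,   0.        , 311.01017035],
       [  0.        , 469.86308557, 235.86246405],
       [  0.        ,   0.        ,   1.        ]]), 'pose': array([[ 0.02672062,  0.9977527 , -0.06144554,  0.42668161],
       [-0.99944054,  0.02542782, -0.02172639,  0.09644978],
       [-0.02011514,  0.06199171,  0.99787394,  1.16382246],
       [ 0.        ,  0.        ,  0.        ,  1.        ]])}
wrist {'mtx': array([[347.10585628,   0.        , 319.30516753],
       [  0.        , 347.10585628, 240.9731588 ],
       [  0.        ,   0.        ,   1.        ]]), 'pose': array([[-0.29119295,  0.92273937,  0.25250489,  0.22288211],
       [-0.95666258, -0.28137302, -0.07500621,  0.50739863],
       [ 0.00183688, -0.26340326,  0.96468407,  0.37239276],
       [ 0.        ,  0.        ,  0.        ,  1.        ]])}
0.15
```

View pics/scene0.png

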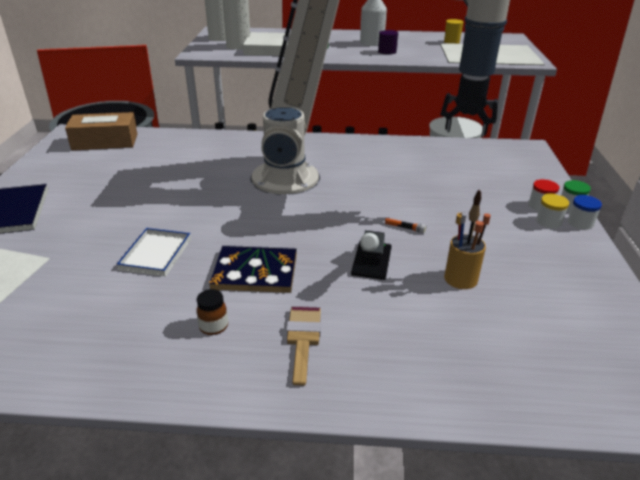

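View pics/top0.png

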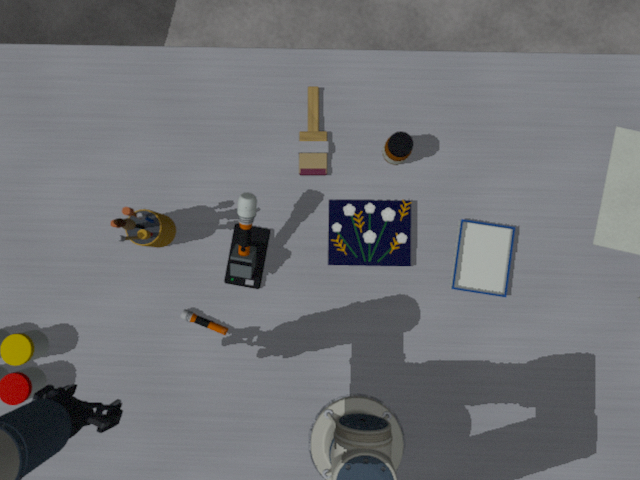

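View pics/wrist0.png

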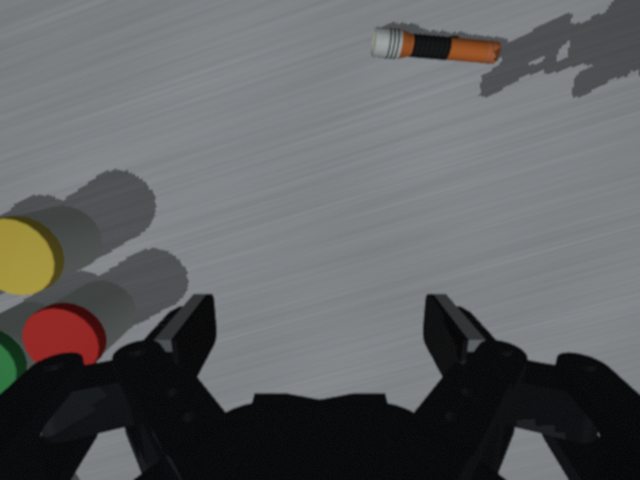

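The only candidates for the torch are the one in the cradle, top px (246,215), with a white diffuser, and the small one lying loose at top (205,322), with a bare silver head and no diffuser. I choose the cradle torch. I'll check it in a close crop and measure.

```bash
cat > h.py <<'E'
import numpy as np, cv2
from plant import ctrl,jaws,kin,cams
def ray(c,p):
    d=np.linalg.inv(c["mtx"])@[p[0],p[1],1.]; d=np.array([d[0],-d[1],-d[2]])
    return c["pose"][:3,3], c["pose"][:3,:3]@d/np.linalg.norm(d)
def plane(c,p,z):
    o,d=ray(c,p); return o+d*(z-o[2])/d[2]
def tri(obs):
    A=np.zeros((3,3));b=np.zeros(3);R=[]
    for c,p in obs:
        o,d=ray(c,p);P=np.eye(3)-np.outer(d,d);A+=P;b+=P@o;R.append((o,P))
    X=np.linalg.solve(A,b); return X,[round(1000*float(np.linalg.norm(P@(X-o))),1) for o,P in R]
def proj(c,X):
    q=c["pose"][:3,:3].T@(np.asarray(X)-c["pose"][:3,3]); q=c["mtx"]@[q[0],-q[1],-q[2]]; return q[:2]/q[2]
E
python3 - <<'E'
from h import *
np.set_printoptions(precision=4,suppress=True)
t=cv2.imread("pics/top0.png");s=cv2.imread("pics/scene0.png")
a=cv2.resize(t[180:300,205:305],None,fx=5,fy=5,interpolation=cv2.INTER_CUBIC)[:600]
b=cv2.resize(s[215:290,340:400],None,fx=5,fy=5,interpolation=cv2.INTER_CUBIC)
v=np.zeros((600,800,3),np.uint8);v[:a.shape[0],:500]=a;v[:b.shape[0],500:800]=b
cv2.imwrite("pics/crop1.png",v)
ct=cams.get_calibration("top");cs=cams.get_calibration("scene")
# tray: blue lip ; panel: dark blue
hsv=cv2.cvtColor(t,cv2.COLOR_BGR2HSV)
m=cv2.inRange(hsv,(100,100,20),(130,255,255))
cn,_=cv2.findContours(m,cv2.RETR_EXTERNAL,2)
for c in cn:
    if cv2.contourArea(c)>800:
        r=cv2.minAreaRect(c);bx=cv2.boxPoints(r);print(r)
        P=np.array([plane(ct,p,.02) for p in bx]);print(P, P.mean(0),np.linalg.norm(P[0]-P[1]),np.linalg.norm(P[1]-P[2]))
for n,p in dict(brush=(313,140),jar=(398,147),tin=(150,230),small=(205,322),crad=(247,257)).items(): print(n,plane(ct,p,0.03))
E
```

```text
((483.4199523925781, 257.5599670410156), (55.012908935546875, 70.85210418701172), 8.130102157592773)
[[ 0.3782 -0.2196  0.02  ]
 [ 0.5484 -0.2424  0.02  ]
 [ 0.5327 -0.3735  0.02  ]
 [ 0.3632 -0.3497  0.02  ]] [ 0.4556 -0.2963  0.02  ] 0.17175935426870786 0.13207365306148067
((369.17193603515625, 232.56101989746094), (81.42724609375, 64.37271118164062), 1.1017061471939087)
[[ 0.4298  0.0786  0.02  ]
 [ 0.5872  0.0795  0.02  ]
 [ 0.5881 -0.1191  0.02  ]
 [ 0.4313 -0.1183  0.02  ]] [ 0.5091 -0.0198  0.02  ] 0.15740119448679818 0.19859861990525934
brush [0.7318 0.1226 0.03  ]
jar [ 0.7189 -0.0851  0.03  ]
tin [0.5008 0.5138 0.03  ]
small [0.2828 0.3702 0.03  ]
crad [0.4414 0.2745 0.03  ]
```

View pics/crop1.png

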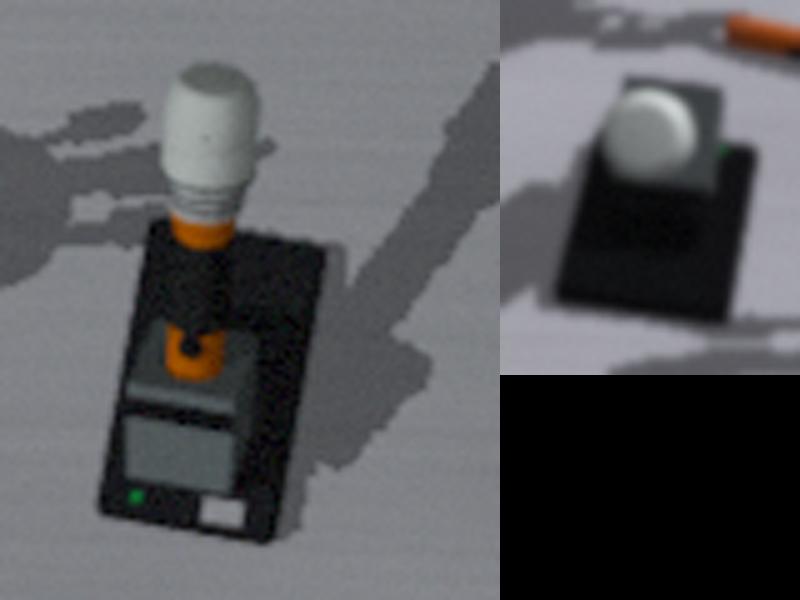

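The crop shows the large orange torch leaning in the cradle with the white diffuser fitted: nose at top px about (247,195), scene about (369,242). Next I'll take wrist views from two places.

Run:
```python
from h import *
np.set_printoptions(precision=4,suppress=True)
ct=cams.get_calibration("top");cs=cams.get_calibration("scene");cw=cams.get_calibration("wrist")
print(tri([(ct,(247.4,195)),(cs,(369.8,241.5))]))
# base plate corners, crop/5+offset, at z~.01
for p in [(150,220),(325,245),(100,515),(270,543)]: print(plane(ct,(p[0]/5+205,p[1]/5+180),.012))
R=ctrl.current_tcp_rot();p=ctrl.current_tcp_pos()
T=np.eye(4);T[:3,:3]=R;T[:3,3]=p
print(np.linalg.inv(T)@cw["pose"])
```

```text
(array([0.5743, 0.2607, 0.1529]), [1.6, 1.6])
[0.5222 0.3099 0.012 ]
[0.512 0.223 0.012]
[0.3765 0.3292 0.012 ]
[0.3652 0.2452 0.012 ]
[[-0.0016  0.9647  0.2635  0.0665]
 [ 1.      0.0016  0.0003 -0.0004]
 [-0.0001  0.2635 -0.9647 -0.1249]
 [ 0.      0.      0.      1.    ]]
```

```bash
cat >> h.py <<'E'
def frame(az,el,roll=0):
    """tool R: x along torch axis (azimuth az, elevation el), z perpendicular, downward"""
    az,el=np.radians(az),np.radians(el)
    a=np.array([np.cos(el)*np.cos(az),np.cos(el)*np.sin(az),np.sin(el)])
    n=np.array([np.sin(el)*np.cos(az),np.sin(el)*np.sin(az),-np.cos(el)])
    if roll:
        K,_=cv2.Rodrigues(a*np.radians(roll)); n=K@n
    return np.column_stack([a,np.cross(n,a),n])
E
python3 - <<'E'
from h import *
np.set_printoptions(precision=2,suppress=True)
az=-8;R=frame(az,40);nose=np.array([.574,.261,.16]);g=nose-R[:,0]*.05
for i,off in enumerate([.05,-.05]):
    p=g-R[:,2]*.16+R[:,1]*off
    print(p,kin.inverse_kinematics(p,R)) 
mid=np.array([.509,-.02,.02])
for A in (-90,-75,-60,-45,-30,0,90):
    for roll in (-45,-20,0,20,45):
        F=frame(A,-20,roll);q=kin.inverse_kinematics(mid-F[:,0]*.272+F[:,2]*.002,F); print(A,roll,q)
E
```

```text
[0.43 0.23 0.25] [ 68.75  -7.85 -45.28  50.34 -54.37 -18.01]
[0.44 0.33 0.25] [ 72.09   2.55 -35.41  49.75 -56.06 -20.56]
-90 -45 [  21.29   46.93   35.06  -32.13 -114.97  -16.91]
-90 -20 [ 23.89  30.03  12.76 -25.73 -84.96 -15.24]
-90 0 [ 29.14  17.45  -6.03 -20.58 -58.19 -19.48]
-90 20 [ 39.75   7.36 -29.49  -3.82 -25.25 -40.26]
-90 45 None
-75 -45 [  27.73   43.08   24.92  -25.27 -113.43   -5.64]
-75 -20 [ 28.07  26.6    5.96 -23.03 -86.13  -4.5 ]
-75 0 [ 30.61  13.79 -10.66 -21.95 -61.79  -5.77]
-75 20 [ 37.58   2.61 -29.39 -17.77 -32.82 -13.31]
-75 45 None
-60 -45 [  34.08   38.38   12.93  -18.03 -109.62    5.28]
-60 -20 [ 32.    22.59  -1.89 -19.5  -86.28   6.44]
-60 0 [ 31.27  10.1  -15.49 -22.05 -65.62   8.14]
-60 20 [ 32.05  -1.11 -29.61 -26.96 -42.95  11.32]
-60 45 [ 26.04  -8.39 -40.64 -56.16 -20.44  42.81]
-45 -45 [  40.22   33.02   -0.21  -10.81 -104.02   15.11]
-45 -20 [ 35.49  18.11 -10.46 -15.15 -85.45  17.51]
-45 0 [ 30.89   6.62 -20.26 -20.74 -69.48  22.54]
-45 20 [ 24.06  -2.92 -29.72 -31.26 -54.5   33.89]
-45 45 [  2.02  -6.35 -38.1  -60.06 -49.5   72.36]
-30 -45 [ 46.02  27.09 -13.97  -3.69 -97.18  23.51]
-30 -20 [ 38.21  13.29 -19.41  -9.94 -83.72  28.76]
-30 0 [ 29.19   3.72 -24.68 -17.89 -72.97  37.81]
-30 20 [ 15.2   -2.31 -29.24 -31.02 -65.52  54.97]
-30 45 [-11.81   0.09 -34.12 -53.42 -68.52  90.06]
0 -45 [ 55.51  13.56 -42.12  11.72 -81.77  36.05]
0 -20 [ 39.15   3.48 -36.86   3.66 -77.46  52.74]
0 0 [ 21.27   1.29 -31.44  -7.34 -76.11  71.68]
0 20 [  1.12   4.82 -25.78 -20.73 -79.71  92.75]
0 45 [-20.77  15.34 -21.06 -35.13 -89.4  114.46]
90 -45 None
90 -20 [ -9.11   8.46 -44.08  49.02 -20.4  148.72]
90 0 [ -2.14  18.44 -21.61  25.67 -52.09 165.82]
90 20 [ -1.83  31.05  -2.59  19.88 -77.7  170.31]
90 45 [  -3.42   48.3    19.41   17.2  -106.53  173.04]
```

Run:
```python
from h import *
import pickle
np.set_printoptions(precision=2,suppress=True)
az=-8;R=frame(az,40);nose=np.array([.574,.261,.16]);g=nose-R[:,0]*.05
V=[]
for i,off in enumerate([-.05,.05]):
    p=g-R[:,2]*.16+R[:,1]*off
    ctrl.movep(p,R); ctrl.pause(.15)
    c=cams.get_calibration("wrist"); im=cams.read_camera("wrist"); V.append((c,im)); cv2.imwrite(f"pics/w{i+1}.png",im)
pickle.dump(V,open("views.pkl","wb")); print(ctrl.current_time_s(),ctrl.current_contact_force())
```

```text
2.325 [-0.83 -0.08 -0.09]
```

View pics/w1.png

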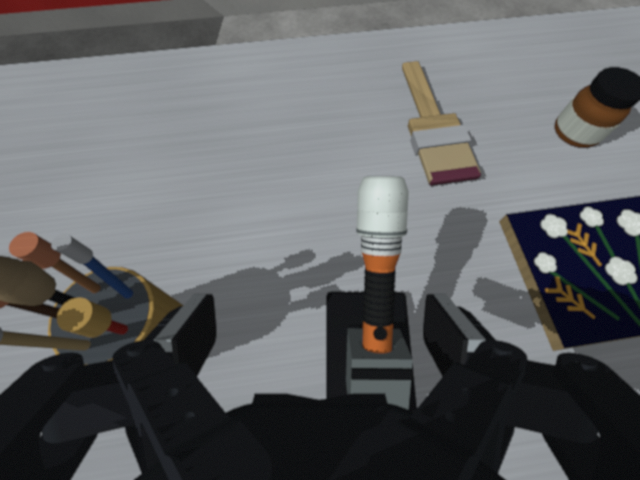

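View pics/w2.png

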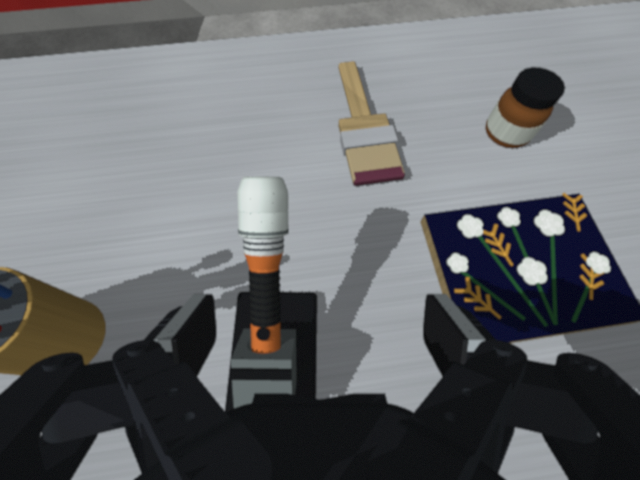

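Both views show the torch: white collar/nose at rows 177–233 (columns about 383 and 263), steel neck rings at about 245, orange at about 262, grip at 270–320, orange at about 338, where it enters the block. Now I'll measure the axis.

Run:
```python
from h import *
import pickle
np.set_printoptions(precision=4,suppress=True)
V=pickle.load(open("views.pkl","rb"))
L=[]
for (c,im),c0 in zip(V,(383,263)):
    hsv=cv2.cvtColor(im,cv2.COLOR_BGR2HSV)
    w=cv2.inRange(hsv,(0,0,185),(180,60,255)); o=cv2.inRange(hsv,(5,150,80),(20,255,255))
    print("bench",hsv[200,c0-60],"dif",hsv[200,c0-15],hsv[200,c0],hsv[200,c0+15])
    pts=[]
    g=cv2.cvtColor(im,cv2.COLOR_BGR2GRAY).astype(float)
    for r in list(range(196,230,3))+[259,262,265,268]:
        m=(w if r<240 else o)
        row=m[r,c0-45:c0+45]; x=np.flatnonzero(row)
        if len(x)<10: continue
        # subpixel from gradient peaks near mask ends
        d=np.abs(np.diff(cv2.GaussianBlur(g[r:r+1],(5,1),1)[0])) if r<240 else None
        l,rr=x[0]+c0-45-.5,x[-1]+c0-45+.5
        pts.append((r,l,rr))
    pts=np.array(pts); print(pts[:,:].T, (pts[:,2]-pts[:,1]).round(1))
    # bisecting rays
    D=[]
    for r,l,rr in pts:
        a=ray(c,(l,r))[1];b=ray(c,(rr,r))[1];d=a+b;D.append(d/np.linalg.norm(d))
    n=np.linalg.svd(np.array(D))[2][2]
    print("resid mrad",1000*np.array(D)@n)
    L.append((c,n,c["pose"][:3,3]))
    # rows of nose and rim along the centre column
    print("col g", g[170:185,c0].astype(int), g[224:262,c0].astype(int))
(n1,o1),(n2,o2)=[(n,o) for _,n,o in L]
a=np.cross(n1,n2);a/=np.linalg.norm(a);a*=np.sign(a[2])
X=np.linalg.lstsq(np.array([n1,n2,a]),np.array([n1@o1,n2@o2,a@np.array([.53,.27,.13])]),rcond=None)[0]
print("axis",a,"az",np.degrees(np.arctan2(a[1],a[0])),"el",np.degrees(np.arcsin(a[2])),X)
```

```text
bench [101  13 160] dif [ 79  13 212] [ 79  13 218] [ 77  14 165]
[[196.  199.  202.  205.  208.  211.  214.  217.  220.  223.  226.  229.
  259.  262.  265.  268. ]
 [361.5 361.5 361.5 360.5 360.5 362.5 361.5 361.5 360.5 360.5 360.5 362.5
  363.5 364.5 365.5 365.5]
 [394.5 394.5 394.5 393.5 392.5 392.5 395.5 394.5 394.5 393.5 392.5 392.5
  396.5 395.5 394.5 393.5]] [33. 33. 33. 33. 32. 30. 34. 33. 34. 33. 32. 30. 33. 31. 29. 28.]
resid mrad [-2.7263 -2.4205 -2.114   0.9719  2.653   0.1395 -2.2514 -0.5725  1.153
  2.8373  4.5245  2.0015 -1.8134 -1.547  -1.278   0.4039]
col g [157 158 157 157 154 152 158 173 189 201 208 209 209 211 213] [211 211 211 211 211 211 207 191 158 125 120 146 168 158 151 173 191 183
 149 111 124 163 185 181 149 109 120 161 185 191 185 165 138 116 111 111
 111 110]
bench [108  15 173] dif [ 79   9 231] [ 79  13 213] [ 81  13 141]
[[196.  199.  202.  205.  208.  211.  214.  217.  220.  223.  226.  229.
  259.  262.  265.  268. ]
 [237.5 237.5 237.5 237.5 237.5 237.5 237.5 238.5 237.5 237.5 237.5 239.5
  246.5 247.5 248.5 249.5]
 [270.5 270.5 270.5 269.5 269.5 268.5 271.5 271.5 271.5 270.5 270.5 270.5
  279.5 278.5 277.5 277.5]] [33. 33. 33. 32. 32. 31. 34. 33. 34. 33. 33. 31. 33. 31. 29. 28.]
resid mrad [-6.0602 -4.7906 -3.5181 -0.8506  0.4278  3.1009  0.2003  0.1336  2.767
  5.4491  6.7354  5.3199 -3.8948 -2.5636 -1.2362 -1.3089]
col g [168 170 168 169 170 167 163 170 187 199 204 207 207 208 208] [213 212 212 212 211 210 209 201 169 131 118 139 162 158 148 166 185 180
 148 110 116 158 185 184 152 111 114 155 182 191 186 169 143 121 115 114
 115 114]
axis [ 0.7246 -0.0122  0.689 ] az -0.9634767278472789 el 43.55240813982016 [0.5299 0.2695 0.1301]
```

Run:
```python
from h import *
import pickle
V=pickle.load(open("views.pkl","rb"))
O=[]
for (c,im),c0 in zip(V,(383,263)):
    O.append(cv2.resize(im[170:350,c0-55:c0+45],None,fx=4,fy=3.3,interpolation=cv2.INTER_CUBIC))
    f=im.astype(float)
    for r0,r1 in ((194,203),(220,228),(258,268)):
        p=f[r0:r1].mean(0); 
        print(c0,r0,"G-B",(p[:,1]-p[:,0])[c0-32:c0+34].round(0).astype(int).tolist())
        print("   gray",p[:,1][c0-32:c0+34].astype(int).tolist())
cv2.imwrite("pics/z1.png",np.hstack(O))
```

```text
383 194 G-B [-4, -4, -4, -4, -4, -3, -1, 2, 4, 4, 4, 4, 4, 4, 4, 4, 5, 5, 5, 4, 4, 4, 3, 3, 3, 3, 3, 3, 3, 3, 3, 3, 4, 4, 4, 5, 4, 4, 4, 4, 4, 4, 4, 4, 4, 4, 3, 3, 3, 3, 3, 3, 3, 3, 3, 2, 1, -2, -3, -4, -4, -4, -4, -4, -4, -4]
   gray [156, 156, 156, 156, 156, 155, 156, 160, 169, 178, 183, 188, 193, 197, 201, 205, 208, 211, 213, 216, 218, 219, 221, 222, 223, 223, 222, 219, 220, 221, 220, 219, 219, 218, 217, 216, 213, 207, 202, 200, 199, 195, 191, 187, 182, 178, 173, 167, 160, 154, 148, 141, 136, 130, 124, 119, 123, 137, 149, 154, 154, 154, 153, 153, 153, 153]
383 220 G-B [-4, -4, -4, -4, -4, -2, 2, 3, 3, 3, 4, 4, 4, 4, 4, 4, 4, 4, 4, 5, 5, 4, 4, 4, 3, 3, 4, 4, 4, 4, 5, 4, 4, 5, 4, 4, 4, 4, 4, 4, 4, 4, 4, 4, 4, 4, 4, 4, 4, 3, 3, 3, 3, 2, 2, 0, -2, -4, -4, -4, -4, -4, -4, -4, -4, -4]
   gray [154, 154, 154, 154, 153, 153, 156, 165, 174, 181, 186, 191, 195, 199, 203, 206, 209, 211, 213, 215, 217, 218, 219, 219, 220, 220, 220, 219, 219, 218, 218, 217, 216, 215, 214, 212, 209, 205, 202, 198, 194, 190, 186, 182, 178, 172, 165, 158, 153, 147, 141, 135, 128, 121, 118, 126, 142, 151, 153, 153
[... 1622 characters left out ...]
 160, 154, 149, 143, 138, 134, 130, 126, 123, 121, 117, 114, 119, 139, 159, 167, 167, 167, 167, 166, 167, 166]
263 258 G-B [-4, -4, -4, -4, -4, -4, -3, -4, -4, -4, -4, -4, -3, -3, -1, 6, 20, 35, 46, 51, 52, 53, 54, 54, 53, 53, 53, 52, 52, 51, 50, 50, 49, 48, 47, 46, 45, 43, 42, 40, 39, 37, 36, 35, 33, 32, 30, 24, 14, 5, 0, -3, -3, -3, -3, -3, -3, -4, -4, -4, -4, -5, -4, -4, -5, -4]
   gray [154, 156, 154, 152, 149, 143, 140, 138, 135, 133, 133, 131, 127, 122, 112, 102, 98, 97, 99, 101, 103, 104, 105, 105, 105, 104, 104, 103, 102, 101, 99, 98, 96, 94, 91, 89, 86, 84, 80, 77, 74, 71, 67, 65, 63, 59, 58, 61, 77, 98, 115, 124, 130, 136, 138, 139, 143, 150, 157, 162, 165, 165, 165, 165, 165, 165]
```

View pics/z1.png

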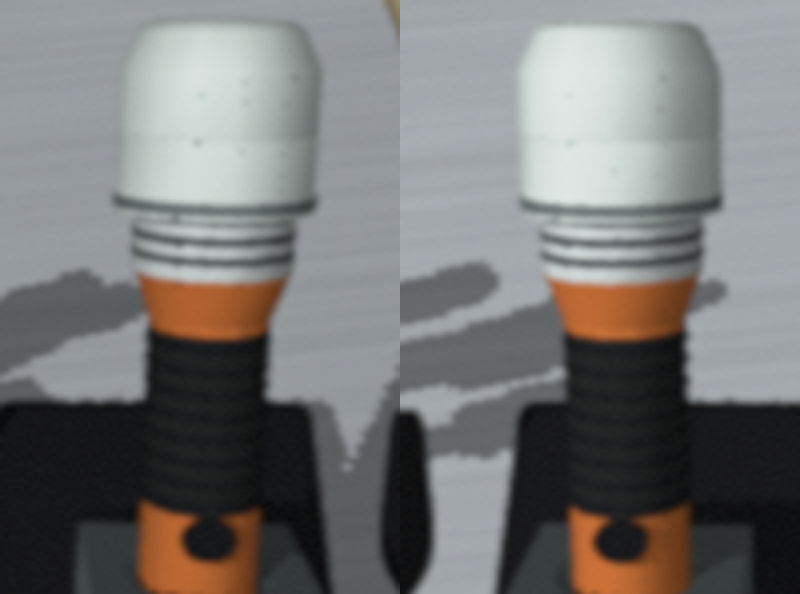

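```bash
cat > axis.py <<'E'
from h import *
import pickle
def edges(im,r0,r1,c0,th,half=34):
    f=im[r0:r1].astype(float).mean(0);p=(f[:,1]-f[:,0])[c0-half:c0+half]-th
    i=np.flatnonzero(p>0);i0,i1=i[0],i[-1]
    return c0-half+i0-p[i0]/(p[i0]-p[i0-1]), c0-half+i1+p[i1]/(p[i1]-p[i1+1])
def midplane(c,pts):
    D=[]
    for r,l,rr in pts:
        d=ray(c,(l,r))[1]+ray(c,(rr,r))[1];D.append(d/np.linalg.norm(d))
    D=np.array(D);n=np.linalg.svd(D)[2][2]; return n,1000*D@n
def inter(L,ref):
    (n1,o1),(n2,o2)=L
    a=np.cross(n1,n2);a/=np.linalg.norm(a);a*=np.sign(a[2])
    return a,np.linalg.solve(np.array([n1,n2,a]),np.array([n1@o1,n2@o2,a@ref]))
E
python3 - <<'E'
from axis import *
np.set_printoptions(precision=4,suppress=True)
V=pickle.load(open("views.pkl","rb"))
for name,bands in dict(dif=[(194,199,0),(200,205,0),(206,211,0),(212,217,0),(218,223,0),(224,228,0)],all=[(194,203,0),(205,215,0),(218,228,0),(258,261,20),(262,265,20),(266,269,20),(326,329,18),(342,346,18)]).items():
    L=[]
    for (c,im),c0 in zip(V,(383,263)):
        pts=[]
        for r0,r1,th in bands:
            l,r=edges(im,r0,r1,c0 if r0<300 else c0-4,th); pts.append(((r0+r1-1)/2,l,r))
        n,res=midplane(c,pts);print(np.array(pts).round(1).tolist());print("res mrad",res); L.append((n,c["pose"][:3,3]))
    a,X=inter(L,np.array([.53,.27,.13]))
    print(name,a,"az %.2f el %.2f"%(np.degrees(np.arctan2(a[1],a[0])),np.degrees(np.arcsin(a[2]))),X)
# width check & positions along axis of features (rows)
for (c,im),c0 in zip(V,(383,263)):
    for nm,row,rad in (("nose",177.5,.0165),("rim",233.5,.021),("steel/orange",256,.017),("gripTop",271.5,.013),("gripBot",322,.013)):
        col=c0-1 if row<300 else c0-5
        o,d=ray(c,(col,row))
        # front surface at axis offset: closest param between ray and axis line offset toward camera
        n=-(d-(d@a)*a); n/=np.linalg.norm(n); Y=X+n*rad
        A=np.array([[d@d,-d@a],[d@a,-1]]);b=np.array([d@(Y-o),a@(Y-o)]);t,s=np.linalg.solve(A,b)
        P=X+a*s; print(nm,P, "s",round(s,4),"gap mm",round(1000*np.linalg.norm(o+d*t-Y-a*s),1))
E
```

```text
[[196.0, 357.2, 407.5], [202.0, 357.1, 407.1], [208.0, 357.2, 406.6], [214.0, 356.7, 406.5], [220.0, 356.7, 405.9], [225.5, 356.4, 405.9]]
res mrad [ 0.0048  0.0292 -0.1193  0.0636  0.0957 -0.0741]
[[196.0, 236.9, 287.2], [202.0, 237.3, 287.0], [208.0, 237.3, 287.0], [214.0, 237.6, 287.2], [220.0, 237.8, 287.3], [225.5, 238.0, 287.4]]
res mrad [ 0.1384  0.0313 -0.3034  0.0274  0.0352  0.0713]
dif [ 0.802  -0.1226  0.5847] az -8.69 el 35.78 [0.5338 0.2657 0.1239]
[[198.0, 357.2, 407.3], [209.5, 357.0, 406.6], [222.5, 356.5, 405.9], [259.0, 363.5, 396.6], [263.0, 364.5, 395.1], [267.0, 365.4, 393.8], [327.0, 362.3, 392.2], [343.5, 362.2, 391.1]]
res mrad [-0.0252 -0.1727 -0.4231  0.5173  0.2739  0.2053 -0.2232 -0.1649]
[[198.0, 237.0, 287.1], [209.5, 237.4, 287.1], [222.5, 237.9, 287.3], [259.0, 246.1, 279.5], [263.0, 247.2, 278.3], [267.0, 248.4, 277.5], [327.0, 249.6, 279.6], [343.5, 250.3, 279.6]]
res mrad [-0.5539 -0.4489 -0.7829  0.859   1.1739  1.0177 -0.6285 -0.6825]
all [ 0.82   -0.1247  0.5586] az -8.65 el 33.96 [0.5329 0.2659 0.1248]
nose [0.57   0.2603 0.1501] s 0.0453 gap mm 0.6
rim [0.5344 0.2657 0.1258] s 0.0018 gap mm 1.1
steel/orange [0.5189 0.2681 0.1153] s -0.0171 gap mm 1.8
gripTop [0.5076 0.2698 0.1076] s -0.0309 gap mm 2.3
gripBot [0.4715 0.2753 0.083 ] s -0.0748 gap mm 0.5
nose [0.5703 0.2602 0.1503] s 0.0456 gap mm 0.2
rim [0.5347 0.2657 0.1261] s 0.0022 gap mm 0.7
steel/orange [0.5192 0.268  0.1155] s -0.0167 gap mm 1.0
gripTop [0.5079 0.2697 0.1078] s -0.0305 gap mm 1.3
gripBot [0.4722 0.2752 0.0835] s -0.0741 gap mm 5.5
```

Run:
```python
from axis import *
np.set_printoptions(precision=4,suppress=True)
V=pickle.load(open("views.pkl","rb"))
a=np.array([0.802,-0.1226,0.5847])
def wd(c,row,l,r,rad):
    d1=ray(c,(l,row))[1];d2=ray(c,(r,row))[1]
    # project perpendicular to axis
    p1=d1-(d1@a)*a;p2=d2-(d2@a)*a;p1/=np.linalg.norm(p1);p2/=np.linalg.norm(p2)
    h=np.arccos(p1@p2)/2; m=(p1+p2);m/=np.linalg.norm(m)
    D=rad/np.sin(h); d=(d1+d2);d/=np.linalg.norm(d)
    return c["pose"][:3,3]+d*(D/(d@m)), D
for (c,_),pts in zip(V,([(199,357.2,407.3,.021),(222.5,356.5,405.9,.021),(343.5,362.2,391.1,.013)],[(199,237,287.1,.021),(222.5,237.9,287.3,.021),(343.5,250.3,279.6,.013)])):
    for p in pts: print(wd(c,*p))
# scene view blob
ct=cams.get_calibration("top");cs=cams.get_calibration("scene")
for X in ([.57,.2603,.150],[.5344,.2657,.1258],[.4718,.2752,.083]): print(proj(ct,X),proj(cs,X))
s=cv2.imread("pics/scene0.png");h=cv2.cvtColor(s,cv2.COLOR_BGR2HSV)[225:262,350:390]
m=cv2.inRange(h,(0,0,120),(180,70,255));n,_,st,ce=cv2.connectedComponentsWithStats(m);print(st[1:]+[350,225,0,0,0],ce[1:]+[350,225])
t=cv2.imread("pics/top0.png");h=cv2.cvtColor(t,cv2.COLOR_BGR2HSV)[185:235,230:265]
m=cv2.inRange(h,(0,0,150),(180,70,255));n,_,st,ce=cv2.connectedComponentsWithStats(m);print(st[1:]+[230,185,0,0,0],ce[1:]+[230,185])
```

```text
(array([0.5592, 0.2607, 0.1346]), np.float64(0.30261261960333125))
(array([0.5431, 0.2632, 0.1225]), np.float64(0.30291823339644447))
(array([0.4516, 0.2771, 0.061 ]), np.float64(0.29871873620252526))
(array([0.5594, 0.2628, 0.1354]), np.float64(0.3008627726468218))
(array([0.5434, 0.2653, 0.1233]), np.float64(0.3011801999670821))
(array([0.4513, 0.2785, 0.0664]), np.float64(0.2928881350818945))
[246.9861 197.1761] [368.7766 241.5244]
[245.7047 214.5587] [370.2196 241.3829]
[243.5933 243.4136] [372.5305 241.2368]
[[350 225  40  27 686]
 [389 261   1   1   1]] [[367.1822 234.812 ]
 [389.     261.    ]]
[[238 197  11  20 174]] [[242.5977 206.8161]]
```

Run:
```python
from axis import *
np.set_printoptions(precision=4,suppress=True)
R=frame(-8.65,36);mid=np.array([.5538,.2628,.140]);p=mid+R[:,2]*.004
jaws.set_gripper(.072,25)
ctrl.movep(p-R[:,2]*.07,R)
ctrl.move_l(p,max_speed=.1); ctrl.pause(.1)
c=cams.get_calibration("wrist"); im=cams.read_camera("wrist"); cv2.imwrite("pics/w3.png",im)
print(ctrl.current_time_s(),ctrl.current_contact_force(),proj(c,mid),proj(c,mid-R[:,0]*.024),proj(c,mid+R[:,0]*.024))
```

```text
4.1417 [ 0.5454 -0.0247  0.0074] [321.6639 323.2562] [321.6423 376.4678] [321.6877 264.833 ]
```

View pics/w3.png

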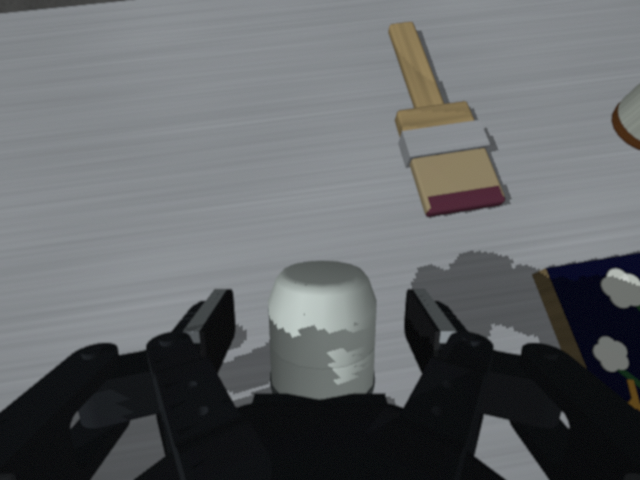

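The diffuser sits centred between the pads: sides at columns 270/376, pads at 235/405. Its nose is a few mm nearer than predicted, within tolerance. Gripping and pulling.

Run:
```python
from axis import *
np.set_printoptions(precision=4,suppress=True)
R=ctrl.current_tcp_rot();p=ctrl.current_tcp_pos()
jaws.set_gripper(.03,25); print("w",ctrl.current_gripper_width(),ctrl.current_contact_force())
ctrl.move_l(p+R[:,0]*.03,max_speed=.05); print(ctrl.current_contact_force(),ctrl.current_gripper_width())
ctrl.move_l(p+R[:,0]*.075,max_speed=.1); print(ctrl.current_contact_force(),ctrl.current_gripper_width())
cv2.imwrite("pics/w4.png",cams.read_camera("wrist"))
s=cams.read_camera("scene");t=cams.read_camera("top")
v=np.zeros((600,800,3),np.uint8);v[:,:500]=cv2.resize(t[180:300,205:305],(500,600));v[:450,500:]=cv2.resize(s[200:290,340:400],(300,450));cv2.imwrite("pics/c4.png",v)
print(ctrl.current_time_s())
```

```text
w 0.04167563992010748 [-0.0119  0.0161  0.5073]
[-0.1837 -0.0005 -0.9923] 0.041763937172193726
[ 0.0243 -0.448  -0.1708] 0.04140350116792997
6.025
```

View pics/w4.png

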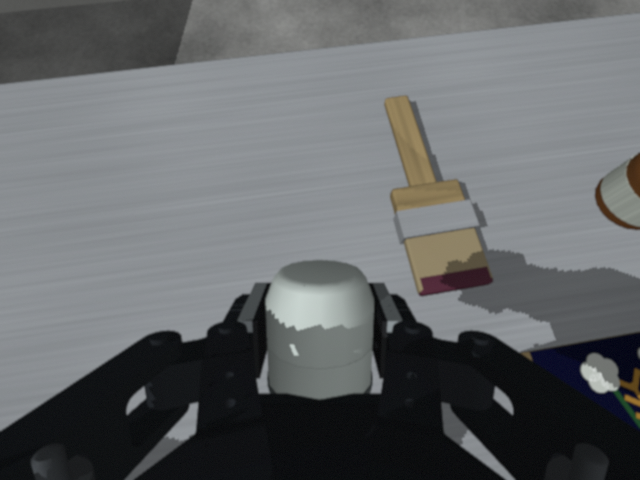

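View pics/c4.png

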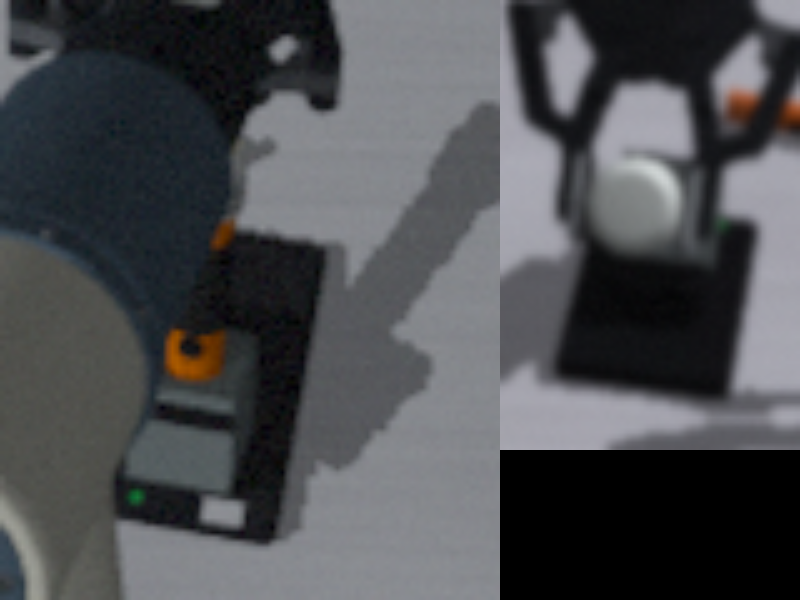

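The wrist and scene views show the diffuser held between the pads. In the top view the torch's button is still at crop (190,345), so the torch has stayed. Now the tray and picture heights from two views.

Run:
```python
from h import *
np.set_printoptions(precision=4,suppress=True)
ct=cams.get_calibration("top");cs=cams.get_calibration("scene")
def quads(f):
    h=cv2.cvtColor(cv2.imread(f),cv2.COLOR_BGR2HSV);m=cv2.inRange(h,(100,90,15),(132,255,255))
    m=cv2.morphologyEx(m,cv2.MORPH_CLOSE,np.ones((5,5)))
    out=[]
    for c in cv2.findContours(m,cv2.RETR_EXTERNAL,2)[0]:
        if cv2.contourArea(c)<800: continue
        h=cv2.convexHull(c);
        for e in np.arange(.01,.15,.005):
            q=cv2.approxPolyDP(h,e*cv2.arcLength(h,True),True)
            if len(q)<=4: break
        q=q[:,0].astype(float)
        if len(q)==4: out.append(q)
    return out
def cen(q):
    L=lambda a,b:np.cross([*a,1],[*b,1]); x=np.cross(L(q[0],q[2]),L(q[1],q[3])); return x[:2]/x[2]
T=quads("pics/top0.png");S=quads("pics/scene0.png")
for q in T: print("T",cen(q),q.tolist())
for q in S: print("S",cen(q),q.tolist())
for a in T:
    for b in S:
        X,r=tri([(ct,cen(a)),(cs,cen(b))])
        if max(r)<10: print(X,r)
```

```text
T [ 49.7404 411.3236] [[117.0, 405.0], [19.0, 475.0], [0.0, 416.0], [61.0, 388.0]]
T [483.3227 257.1825] [[462.0, 219.0], [514.0, 227.0], [505.0, 296.0], [452.0, 288.0]]
T [369.2555 232.2988] [[330.0, 200.0], [409.0, 201.0], [409.0, 265.0], [329.0, 264.0]]
S [255.8803 266.71  ] [[222.0, 248.0], [294.0, 250.0], [289.0, 285.0], [221.0, 282.0]]
S [ 17.9164 209.3052] [[44.0, 185.0], [30.0, 223.0], [0.0, 226.0], [0.0, 189.0]]
S [478.6492  51.9798] [[496.0, 32.0], [487.0, 70.0], [463.0, 70.0], [468.0, 29.0]]
[ 0.5095 -0.0185  0.0149] [2.2, 2.2]
```

Run:
```python
from h import *
import pickle
np.set_printoptions(precision=4,suppress=True)
c0=np.array([.4556,-.2963,0])
p=ctrl.current_tcp_pos();R=ctrl.current_tcp_rot()
for A in (-70,-50,-30,-8): print(A,kin.inverse_kinematics(c0+[0,0,.12],frame(A,0)))
A=-50
ctrl.move_l(p+[-.03,-.02,.12],max_speed=.25)
print(ctrl.current_time_s())
V=[]
F=frame(A,0)
for d in (np.array([-.03,.05,.24]),np.array([-.06,-.03,.24])):
    ctrl.movep(c0+d,F);ctrl.pause(.1)
    c=cams.get_calibration("wrist");im=cams.read_camera("wrist");V.append((c,im));cv2.imwrite(f"pics/w{4+len(V)}.png",im)
pickle.dump(V,open("tray.pkl","wb"));print(ctrl.current_time_s(),ctrl.current_gripper_width())
```

```text
-70 [-16.5331  18.1223  -8.2396   0.     -63.6382  36.5331]
-50 [-16.5331  18.1223  -8.2396   0.     -63.6382  56.5331]
-30 [-16.5331  18.1223  -8.2396   0.     -63.6382  76.5331]
-8 [-16.5331  18.1223  -8.2396   0.     -63.6382  98.5331]
6.675
9.2583 0.04153528067639819
```

View pics/w5.png

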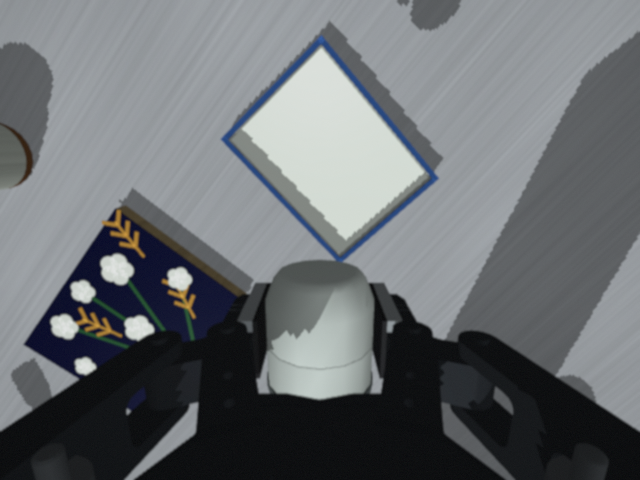

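View pics/w6.png

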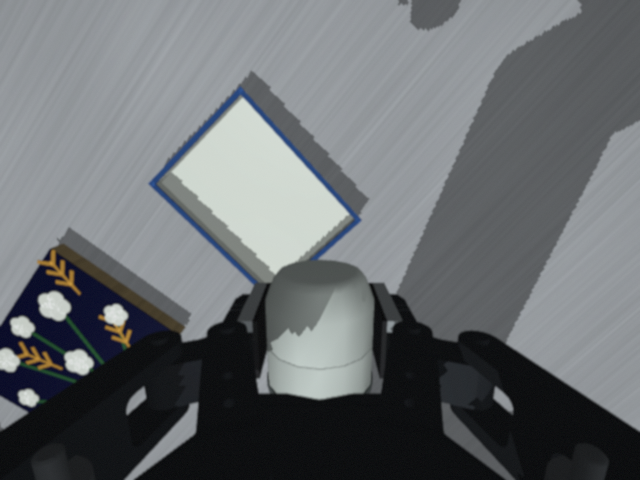

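Both views show the tray lip: w5 corners at (322,37), (437,178), (340,260), (223,138); w6 at (240,90), (361,219), (150,183). The diffuser is still held, level.

Run:
```python
from h import *
import pickle
np.set_printoptions(precision=4,suppress=True)
V=pickle.load(open("tray.pkl","rb"));c1,c2=V[0][0],V[1][0]
P=[(322,37),(437,178),(223,138)];Q=[(240,90),(361,219),(150,183)]
for a,b in zip(P,Q): print(tri([(c1,a),(c2,b)]))
L=lambda a,b:np.cross([*a,1],[*b,1]);x=np.cross(L(P[0],(340,260)),L(P[1],P[2]));print("centre",plane(c1,x[:2]/x[2],.02))
print((plane(c2,Q[1],.02)+plane(c2,Q[2],.02))/2)
```

```text
(array([ 0.5255, -0.3681,  0.026 ]), [0.4, 0.4])
(array([ 0.3591, -0.3484,  0.014 ]), [0.2, 0.2])
(array([ 0.5432, -0.2436,  0.0226]), [0.0, 0.0])
centre [ 0.4522 -0.2954  0.02  ]
[ 0.4523 -0.2958  0.02  ]
```

Run:
```python
from h import *
np.set_printoptions(precision=3,suppress=True)
F=frame(-50,0);c=np.array([.453,-.296,0])
ctrl.movep(c+[0,0,.12],F)
ctrl.move_l(c+[0,0,.034],max_speed=.12);ctrl.pause(.2);f0=ctrl.current_contact_force();print(f0)
z=.034
while z>.0225:
    z-=.002;ctrl.move_l(c+[0,0,z],max_speed=.03);ctrl.pause(.05);f=ctrl.current_contact_force()-f0;print(round(z,4),f)
    if f[2]>1.0: break
ctrl.pause(.1)
jaws.set_gripper(.062)
ctrl.move_l(c+[0,0,.15],max_speed=.15)
ctrl.pause(.3)
cv2.imwrite("pics/w7.png",cams.read_camera("wrist"));print(ctrl.current_time_s(),ctrl.current_gripper_width())
```

```text
[-0.238 -0.099  0.968]
0.032 [-0.214 -0.147 -1.443]
0.03 [-0.312 -0.677 -0.855]
0.028 [-0.162  0.581 -1.853]
0.026 [-1.131 -0.279 -1.222]
0.024 [ 0.2   -0.022 -1.187]
0.022 [-0.38   1.472  1.917]
14.5167 0.061762169292736875
```

View pics/w7.png

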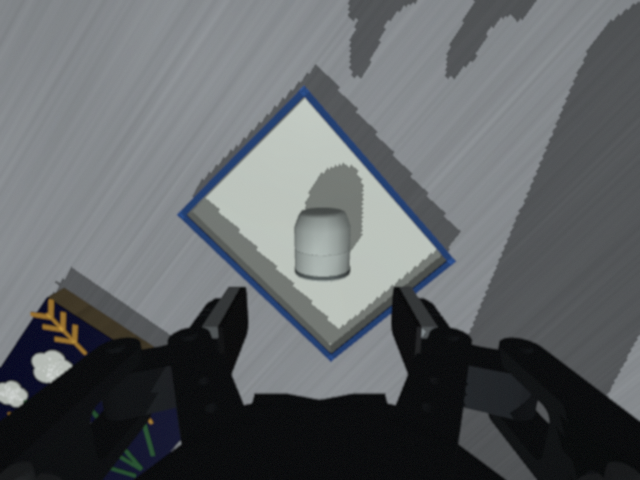

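The diffuser lies in the tray, well inside the lip, at (322,243). Next I'll view the panel from two places, then the bare torch again.

Run:
```python
from h import *
import pickle
F=frame(-30,0);V=[]
ctrl.movep([.42,-.2,.28],F)
for p in ([.38,-.05,.3],[.40,.06,.3]):
    ctrl.movep(p,F);ctrl.pause(.15)
    c=cams.get_calibration("wrist");im=cams.read_camera("wrist");V.append((c,im));cv2.imwrite(f"pics/p{len(V)}.png",im)
jaws.set_gripper(.055)
R=frame(-8.65,36);g=np.array([.500,.271,.098])
for off in (-.05,.05):
    ctrl.movep(g-R[:,2]*.16+R[:,0]*-.02+R[:,1]*off,R);ctrl.pause(.15)
    c=cams.get_calibration("wrist");im=cams.read_camera("wrist");V.append((c,im));cv2.imwrite(f"pics/p{len(V)}.png",im)
pickle.dump(V,open("v2.pkl","wb"));print(ctrl.current_time_s())
a=[cv2.resize(V[i][1],(400,300)) for i in range(4)]
cv2.imwrite("pics/p_all.png",np.vstack([np.hstack(a[:2]),np.hstack(a[2:])]))
```

```text
19.0583
```

View pics/p_all.png

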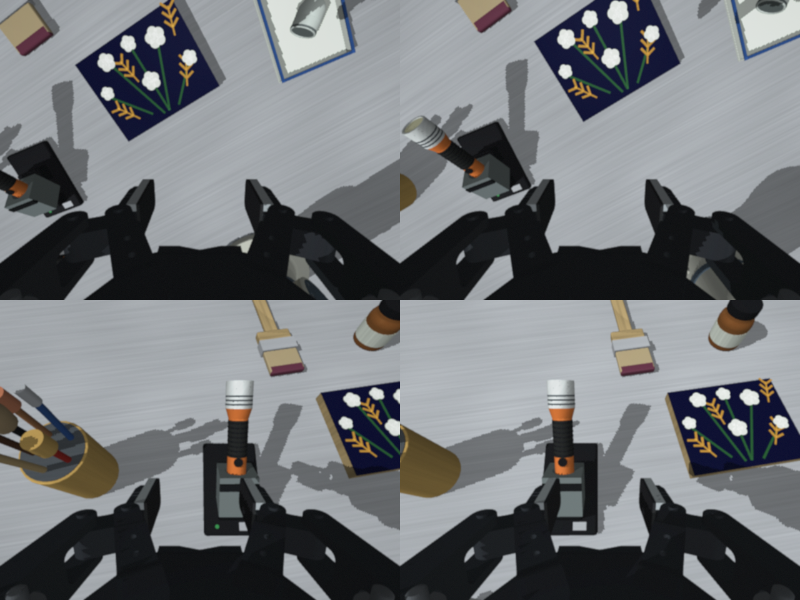

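Run:
```python
from axis import *
np.set_printoptions(precision=4,suppress=True)
V=pickle.load(open("v2.pkl","rb"))
O=[]
for (c,im),c0 in zip(V[2:],(378,258)):
    O.append(cv2.resize(im[120:300,c0-50:c0+50],(400,594),interpolation=cv2.INTER_CUBIC))
cv2.imwrite("pics/z2.png",np.hstack(O))
# panel
C=[]
for k in (0,1,3):
    c,im=V[k];h=cv2.cvtColor(im,cv2.COLOR_BGR2HSV);m=cv2.inRange(h,(110,120,15),(130,255,120))
    m=cv2.morphologyEx(m,cv2.MORPH_CLOSE,np.ones((15,15)))
    cn=max(cv2.findContours(m,cv2.RETR_EXTERNAL,2)[0],key=cv2.contourArea);hl=cv2.convexHull(cn)
    for e in np.arange(.005,.1,.005):
        q=cv2.approxPolyDP(hl,e*cv2.arcLength(hl,True),True)
        if len(q)<=4: break
    print(k,q[:,0].tolist(),[plane(c,p,.02)[:2].round(4).tolist() for p in q[:,0]])
```

```text
0 [[278, 0], [348, 136], [206, 223], [123, 104]] [[0.5818, -0.1197], [0.4306, -0.1172], [0.4288, 0.0768], [0.5829, 0.0783]]
1 [[403, 0], [446, 100], [294, 192], [217, 66]] [[0.5388, -0.1196], [0.4302, -0.1176], [0.4279, 0.0773], [0.5833, 0.0787]]
3 [[593, 133], [639, 253], [472, 279], [430, 150]] [[0.5747, -0.1147], [0.4271, -0.0975], [0.4268, 0.0793], [0.5809, 0.0804]]
```

View pics/z2.png

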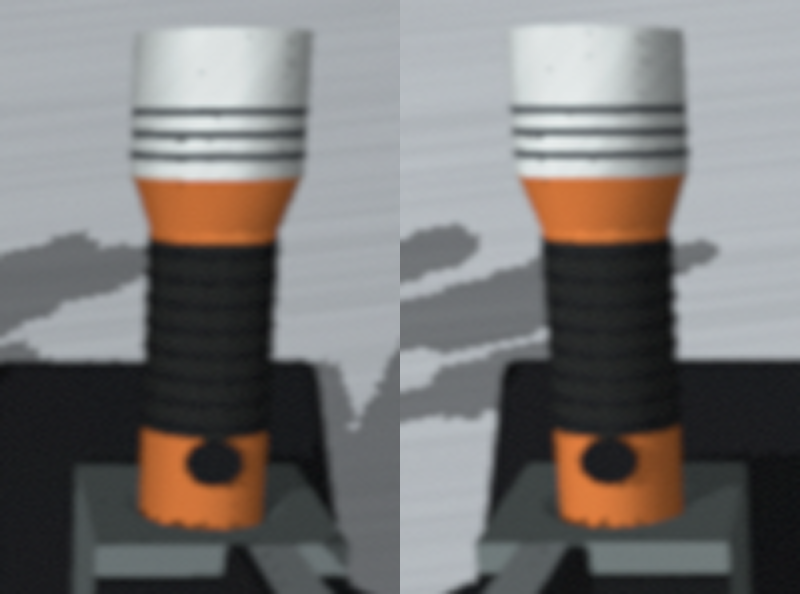

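Run:
```python
from axis import *
np.set_printoptions(precision=4,suppress=True)
V=pickle.load(open("v2.pkl","rb"))
P=[(348,136),(206,223),(123,104)];Q=[(446,100),(294,192),(217,66)]
for a,b in zip(P,Q): print("panel",tri([(V[0][0],a),(V[1][0],b)]))
L=[]
for (c,im),c0 in zip(V[2:],(381,261)):
    f=im[134:148].astype(float).mean(0);print("steel G-B",(f[:,1]-f[:,0])[c0-30:c0+30].astype(int).tolist())
    pts=[]
    for r0,r1,cc,th in [(177,180,c0,20),(181,184,c0,20),(185,188,c0,20),(189,192,c0,20),(254,258,c0-2,18),(268,273,c0-2,18)]:
        l,r=edges(im,r0,r1,cc,th,26); pts.append(((r0+r1-1)/2,l,r))
    n,res=midplane(c,pts);print(np.array(pts).round(1).tolist(),res);L.append((n,c["pose"][:3,3]))
a,X=inter(L,np.array([.5,.27,.1]))
print(a,"az %.2f el %.2f"%(np.degrees(np.arctan2(a[1],a[0])),np.degrees(np.arcsin(a[2]))),X)
for (c,im),c0 in zip(V[2:],(381,261)):
    for nm,row,col,rad in (("lensedge",128.5,c0+2,.017),("gripTop",193.5,c0,.013),("gripBot",250.5,c0-2,.013)):
        if c0<300: col={"lensedge":257,"gripTop":261,"gripBot":262}[nm]
        o,d=ray(c,(col,row)); n=-(d-(d@a)*a); n/=np.linalg.norm(n); Y=X+n*rad
        A=np.array([[d@d,-d@a],[d@a,-1]]);b=np.array([d@(Y-o),a@(Y-o)]);t,s=np.linalg.solve(A,b)
        print(nm,X+a*s,"s",round(s,4),"gap",round(1000*np.linalg.norm(o+d*t-Y-a*s),1))
```

```text
panel (array([ 0.4305, -0.117 ,  0.0219]), [0.1, 0.1])
panel (array([0.4283, 0.0774, 0.0187]), [0.5, 0.5])
panel (array([0.5836, 0.0789, 0.0186]), [0.2, 0.2])
steel G-B [-4, -4, -4, -4, -4, -4, -4, -4, -4, -3, -2, 0, 0, 0, 0, 0, 0, 0, 0, 0, 0, 0, 0, 0, 0, 0, 0, 0, 0, 0, 0, 0, 0, 0, 0, 0, 0, 0, 0, 0, 0, 0, 0, 0, 0, 0, 0, 0, 0, 0, 0, 0, 0, -1, -2, -4, -4, -4, -4, -4]
[[178.0, 362.8, 399.9], [182.0, 363.7, 398.5], [186.0, 364.8, 397.1], [190.0, 365.4, 395.9], [255.5, 362.5, 394.1], [270.0, 362.3, 393.0]] [-0.2058 -0.0011 -0.0803  0.3291 -0.0457  0.003 ]
steel G-B [-4, -4, -4, -3, -1, 0, 0, 0, 0, 0, 0, 0, 0, 0, 0, 0, 0, 0, 0, 0, 0, 0, 0, 0, 0, 0, 0, 0, 0, 0, 0, 0, 0, 0, 0, 0, 0, 0, 0, 0, 0, 0, 0, 0, 0, 0, 0, -1, -3, -4, -4, -4, -4, -4, -4, -4, -4, -4, -4, -4]
[[178.0, 239.3, 276.3], [182.0, 240.7, 275.2], [186.0, 242.2, 274.2], [190.0, 243.3, 273.6], [255.5, 246.0, 277.5], [270.0, 247.0, 277.7]] [ 0.0134  0.0131 -0.1141  0.0497  0.2195 -0.1825]
[ 0.8027 -0.119   0.5844] az -8.43 el 35.76 [0.4987 0.2712 0.1021]
lensedge [0.5452 0.2643 0.1359] s 0.0579 gap 0.0
gripTop [0.507  0.2699 0.1081] s 0.0103 gap 0.4
gripBot [0.4701 0.2754 0.0813] s -0.0355 gap 0.6
lensedge [0.5449 0.2643 0.1357] s 0.0576 gap 1.2
gripTop [0.5066 0.27   0.1079] s 0.0099 gap 1.8
gripBot [0.4698 0.2755 0.081 ] s -0.036 gap 0.4
```

Run:
```python
from axis import *
np.set_printoptions(precision=4,suppress=True)
R=frame(-8.43,35.76);G=np.array([.4879,.2728,.0942]);p=G+R[:,2]*.003
ctrl.movep(p-R[:,2]*.07,R)
ctrl.move_l(p,max_speed=.1);print(ctrl.current_contact_force())
jaws.set_gripper(.015,60);ctrl.pause(.1);print("w",ctrl.current_gripper_width(),ctrl.current_contact_force())
ctrl.move_l(p+R[:,0]*.02+[0,0,.0004],max_speed=.05);print(ctrl.current_contact_force())
ctrl.move_l(p+R[:,0]*.065+[0,0,.001],max_speed=.08);ctrl.pause(.1);print(ctrl.current_contact_force(),ctrl.current_gripper_width())
cv2.imwrite("pics/w8.png",cams.read_camera("wrist"));s=cams.read_camera("scene");cv2.imwrite("pics/s8.png",cv2.resize(s[150:320,280:500],(776,600)))
print(ctrl.current_time_s())
```

```text
[ 0.2672  0.1781 -0.2361]
w 0.02417999689392895 [-4.9843 -1.0271  6.555 ]
[-0.3829  0.5514 -1.6783]
[ 0.0406  1.041  -0.9483] 0.024684569748697285
22.3583
```

View pics/w8.png

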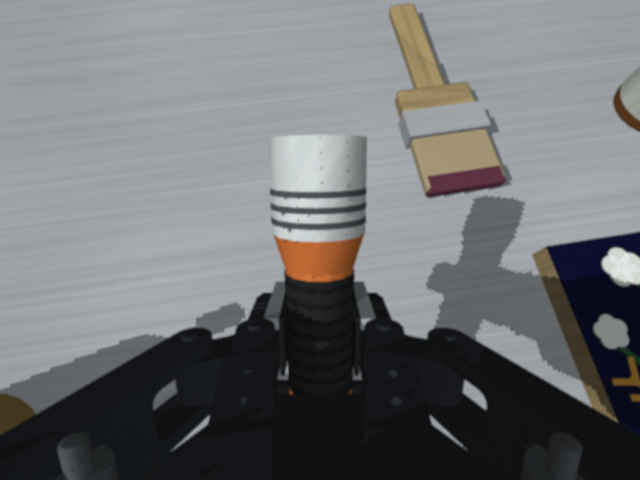

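View pics/s8.png

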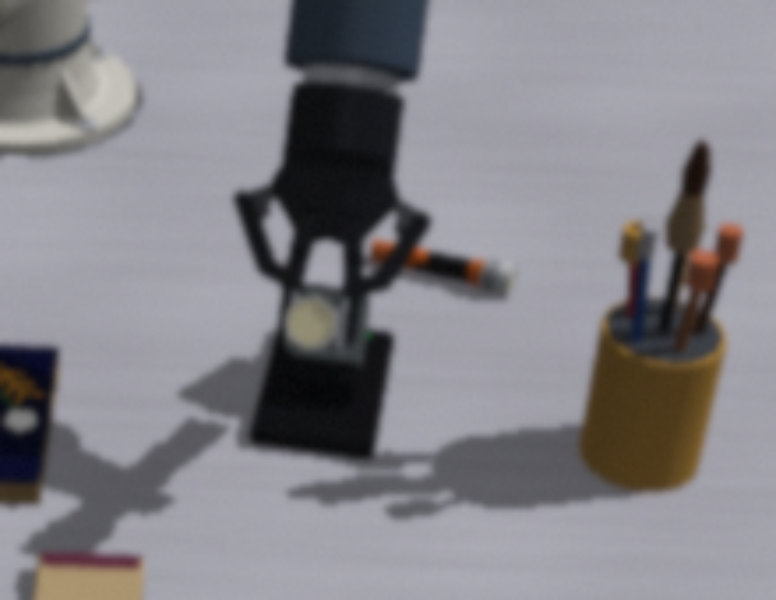

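The torch is held squarely: head centred at column 319, grip at 320, lens rim at row 135. Scene shows the bare lens and the torch clear of the socket. Moving to the final pose.

```bash
cat > fin.py <<'E'
from h import *
MID=np.array([.508,-.0195,.020])
def final_pose(A=-45,el=-20,pitch=0.,lens=.0715,back=.003):
    F=frame(A,el)   # desired torch frame (x=beam)
    lensP=MID-F[:,0]*.2
    p=lensP-F[:,0]*lens+F[:,2]*back
    return p,F,lensP
E
python3 - <<'E'
from fin import *
np.set_printoptions(precision=4,suppress=True)
c=cams.get_calibration("wrist");p=ctrl.current_tcp_pos();R=ctrl.current_tcp_rot()
ax=p-R[:,2]*.003
for nm,s,r in(("lens",.0715,.017),("steel",.0305,.017),("griptop",.0235,.013)):
    print(nm,proj(c,ax+R[:,0]*s-R[:,2]*r),[ (proj(c,ax+R[:,0]*s+R[:,1]*r)-proj(c,ax+R[:,0]*s-R[:,1]*r))[0]])
pf,F,l=final_pose();print(pf,l)
ctrl.move_l(p+[-.02,0,.12],max_speed=.2)
ctrl.movep(pf+[0,0,.1],F)
ctrl.move_l(pf,max_speed=.1);ctrl.pause(.4)
print(ctrl.current_tcp_pos()-pf,ctrl.current_gripper_width(),ctrl.current_contact_force())
for n in("wrist","scene","top"): cv2.imwrite(f"pics/{n}9.png",cams.read_camera(n))
import pickle;pickle.dump(cams.get_calibration("wrist"),open("cw9.pkl","wb"))
print(ctrl.current_time_s())
E
```

```text
lens [320.2158 126.5882] [np.float64(101.58511052876281)]
steel [320.3008 261.9142] [np.float64(92.94205410687971)]
griptop [320.2686 277.8978] [np.float64(70.05569358296327)]
[0.3269 0.1616 0.11  ] [0.3751 0.1134 0.0884]
[0.0001 0.     0.0001] 0.02434140744872658 [ 0.0744  0.3901 -1.9019]
25.8667
```

View pics/wrist9.png

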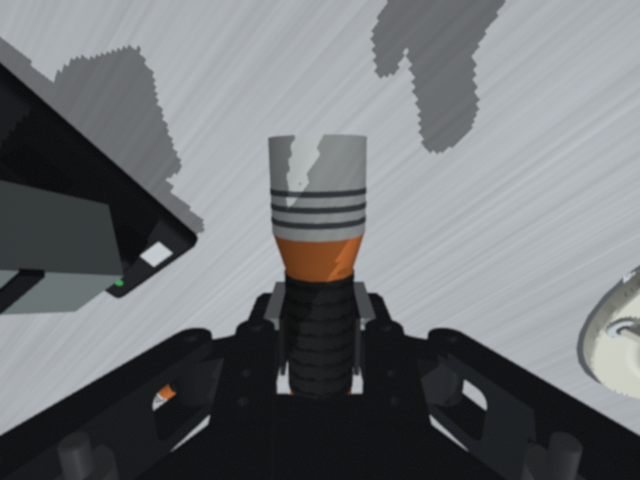

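View pics/scene9.png

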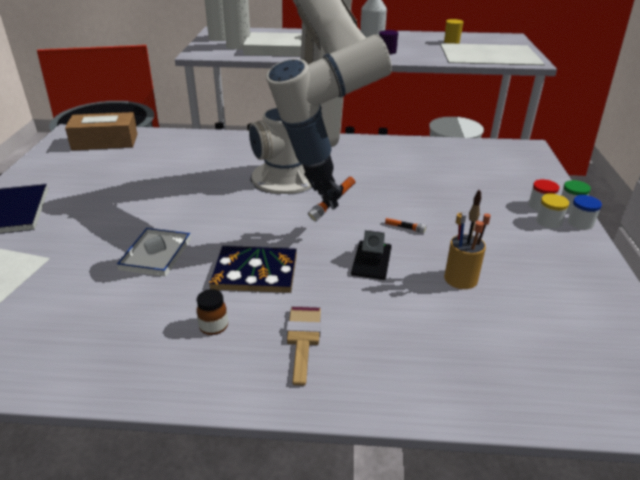

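View pics/top9.png

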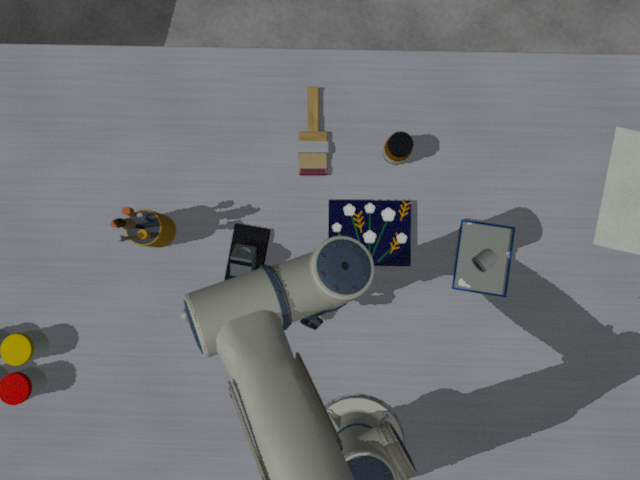

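Run:
```python
from h import *
s=cv2.imread("pics/scene9.png");cv2.imwrite("pics/z9.png",cv2.resize(s[168:228,295:370],(750,600),interpolation=cv2.INTER_CUBIC))
```

```text
(no output)
```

View pics/z9.png

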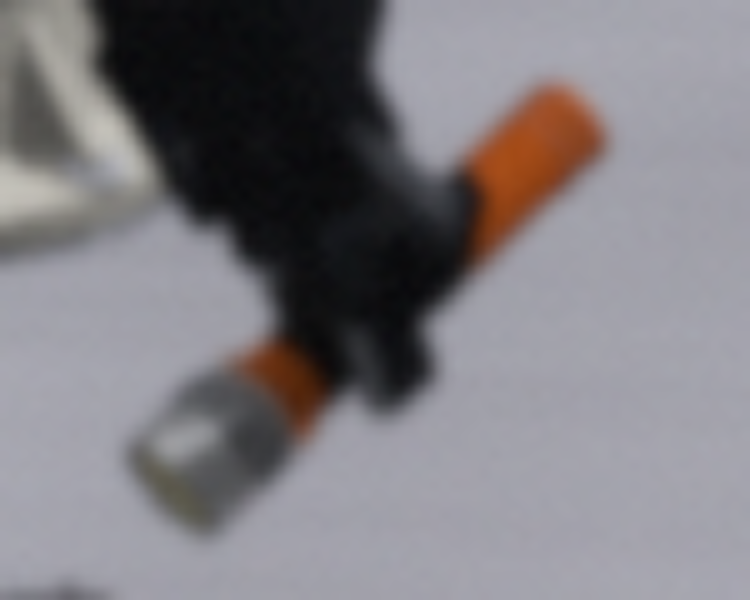

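Run:
```python
from fin import *
import pickle
np.set_printoptions(precision=3,suppress=True)
cs=cams.get_calibration("scene");cw=pickle.load(open("cw9.pkl","rb"))
S=lambda x,y:np.array([295+x/10-.45,168+y/10-.45])
pf,F,lens=final_pose()
def show(el,s0=0):
    # torch pivoted about grip point
    g=pf-F[:,2]*.003; b=frame(-45,el)[:,0]
    L=g+b*(.0715+s0);T=L-b*.16
    u=lambda X:(proj(cs,X)-[295,168]+.45)*10
    up=-frame(-45,el)[:,2]
    print(el,s0,"scene zoom tail",u(T),"lens",u(L),"dir",np.degrees(np.arctan2(*(u(T)-u(L))[::-1])),"| wrist lens edge",proj(cw,L+up*.017),"gripTop",proj(cw,L-b*.048+up*.013),"headw",347.1*.034/np.linalg.norm(L+0*up-cw["pose"][:3,3]))
for el in(-16,-18,-20,-22,-24,-26): show(el)
show(-22,-.002);show(-24,-.002)
im=cv2.imread("pics/scene9.png");h=cv2.cvtColor(im,cv2.COLOR_BGR2HSV)
m=cv2.inRange(h,(3,150,90),(15,255,255))[168:228,295:370]
n,lab,st,ce=cv2.connectedComponentsWithStats(m)
for k in range(1,n):
    if st[k,4]>15:
        ys,xs=np.nonzero(lab==k);P=np.c_[xs,ys].astype(np.float32);r=cv2.fitLine(P,cv2.DIST_L2,0,.01,.01).ravel();print(st[k],ce[k]*10+4.5,np.degrees(np.arctan2(r[1],r[0])))
```

```text
-16 0 scene zoom tail [581.028 142.091] lens [157.366 472.025] dir -37.91023903263993 | wrist lens edge [320.775 132.513] gripTop [320.773 283.638] headw 100.82197416118173
-18 0 scene zoom tail [579.168 133.64 ] lens [159.448 478.702] dir -39.42445605224326 | wrist lens edge [320.738 130.156] gripTop [320.762 281.34 ] headw 98.71733448498755
-20 0 scene zoom tail [577.03  125.387] lens [161.762 485.167] dir -40.90502069210423 | wrist lens edge [320.703 128.222] gripTop [320.752 279.127] headw 96.69920701362025
-22 0 scene zoom tail [574.614 117.344] lens [164.303 491.414] dir -42.354620494656935 | wrist lens edge [320.669 126.687] gripTop [320.741 277.002] headw 94.76458324614288
-24 0 scene zoom tail [571.922 109.522] lens [167.068 497.435] dir -43.77584273415479 | wrist lens edge [320.636 125.529] gripTop [320.731 274.966] headw 92.91039651185088
-26 0 scene zoom tail [568.956 101.929] lens [170.052 503.224] dir -45.17117859597975 | wrist lens edge [320.605 124.727] gripTop [320.72  273.022] headw 91.13356665079567
-22 -0.002 scene zoom tail [579.583 112.814] lens [169.592 486.592] dir -42.35462049465692 | wrist lens edge [320.674 133.78 ] gripTop [320.746 282.609] headw 94.86618495491615
-24 -0.002 scene zoom tail [576.839 104.81 ] lens [172.272 492.449] dir -43.775842734154814 | wrist lens edge [320.643 132.45 ] gripTop [320.736 280.614] headw 93.05669438171853
[47 10 12 15 94] [526.096 163.011] -51.02957
```

```bash
cat > meas.py <<'E'
from fin import *
from scipy.ndimage import map_coordinates
def scene_axis(im,T,L,half=11):
    """T,L guess pixels tail, lens; returns midpoints/widths across barrel & head"""
    d=(T-L)/np.linalg.norm(T-L);n=np.array([-d[1],d[0]]);out=[]
    lab=cv2.cvtColor(im,cv2.COLOR_BGR2LAB).astype(float)
    for f in (.06,.09,.12,.15,.86,.89,.92,.95):
        c=L+(T-L)*(1-f) if 0 else T+(L-T)*f
        t=np.arange(-half,half+.01,.25);xy=c+t[:,None]*n
        v=np.stack([map_coordinates(lab[:,:,k],[xy[:,1],xy[:,0]],order=1) for k in range(3)],1)
        bg=(v[:8].mean(0),v[-8:].mean(0))
        w=np.array([1,1,1]) if f<.5 else np.array([.3,1.5,1.5])
        D=np.minimum(np.linalg.norm((v-bg[0])*w,axis=1),np.linalg.norm((v-bg[1])*w,axis=1))
        th=D.max()/2;i=np.flatnonzero(D>th);out.append((f,*(c+n*(t[i[0]]+t[i[-1]])/2),t[i[-1]]-t[i[0]],D.max()))
    return np.array(out)
E
python3 - <<'E'
from meas import *
np.set_printoptions(precision=2,suppress=True)
im=cv2.imread("pics/scene9.png")
S=lambda x,y:np.array([295+x/10-.45,168+y/10-.45])
o=scene_axis(im,S(577,108),S(168,495));print(o)
r=cv2.fitLine(o[:,1:3].astype(np.float32),cv2.DIST_L2,0,.01,.01).ravel();print(np.degrees(np.arctan2(r[1],r[0])),(o[:,1:3]-r[2:])@[-r[1],r[0]])
E
```

```text
[[  0.06 350.14 181.04   9.    87.79]
 [  0.09 348.91 182.2    9.    90.  ]
 [  0.12 347.69 183.36   9.    92.39]
 [  0.15 346.37 184.43   8.75  92.09]
 [  0.86 316.99 211.54  12.25  29.38]
 [  0.89 315.85 212.79  11.5   25.25]
 [  0.92 316.17 215.59   7.    24.57]
 [  0.95 314.68 216.48   7.75  25.83]]
-44.181786 [ 0.1   0.08  0.06 -0.09 -1.13 -1.02  1.2   0.81]
```

Scene line fit gives about -22.4°, and wrist row and width cues about -23.5°: the torch pitched roughly 2.7° nose-down in the pads and sits about 2 mm further back. Correcting both.

Run:
```python
from meas import *
import pickle
np.set_printoptions(precision=3,suppress=True)
b=frame(-45,-20)[:,0];Ft=frame(-45,-17.3)
lens=MID-.2*b;p=lens-b*.0695+Ft[:,2]*.003
ctrl.move_l(p,Ft,max_speed=.05);ctrl.pause(.5)
cw=cams.get_calibration("wrist");w=cams.read_camera("wrist");s=cams.read_camera("scene");t=cams.read_camera("top")
for n,i in zip(("wrist","scene","top"),(w,s,t)): cv2.imwrite(f"pics/{n}10.png",i)
cs=cams.get_calibration("scene")
T=lens-.16*b
print("pred",proj(cs,T),proj(cs,lens))
o=scene_axis(s,proj(cs,T),proj(cs,lens));print(o)
for el in(-18,-20,-22):
    bb=frame(-45,el)[:,0];g=p-Ft[:,2]*.003;u=proj(cs,g-bb*.08)-proj(cs,g+bb*.06);print(el,np.degrees(np.arctan2(u[1],u[0])))
up=-frame(-45,-20)[:,2]
print("wrist pred lens edge",proj(cw,lens+up*.017),"griptop",proj(cw,lens-b*.048+up*.013))
print(ctrl.current_time_s(),ctrl.current_gripper_width(),np.abs(ctrl.current_qvel()).max(),ctrl.current_tcp_pos()-p)
cv2.imwrite("pics/z10.png",np.hstack([cv2.resize(s[168:228,295:370],(500,400),interpolation=2),cv2.resize(w[100:340,230:410],(300,400))]))
```

```text
pred [352.253 180.089] [310.726 216.067]
[[  0.06  350.007 182.531   9.25   87.81 ]
 [  0.09  348.761 183.61    9.25   89.6  ]
 [  0.12  347.433 184.595   9.     90.512]
 [  0.15  346.188 185.674   8.5    89.768]
 [  0.86  316.704 211.219  12.     31.   ]
 [  0.89  315.458 212.298  12.     25.952]
 [  0.92  315.931 215.361   6.25   25.344]
 [  0.95  314.44  216.157   7.5    25.848]]
-18 -39.42514522032676
-20 -40.905020692104166
-22 -42.354059594642635
wrist pred lens edge [320.539 133.425] griptop [320.664 282.088]
26.7667 0.024435598718260954 0.09159436616526662 [ 0. -0.  0.]
```

View pics/z10.png

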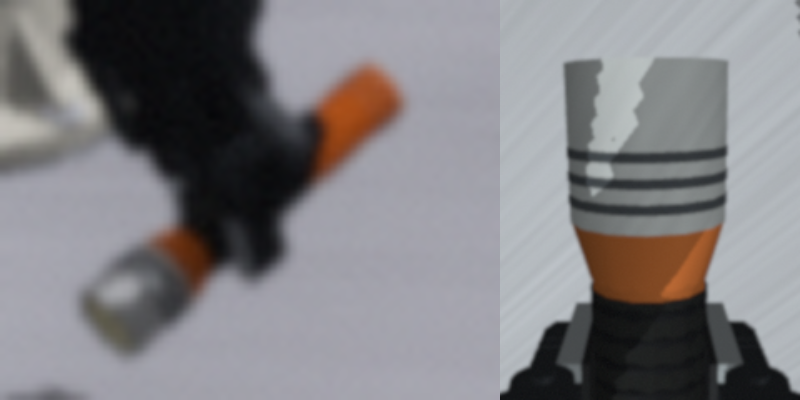

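View pics/scene10.png

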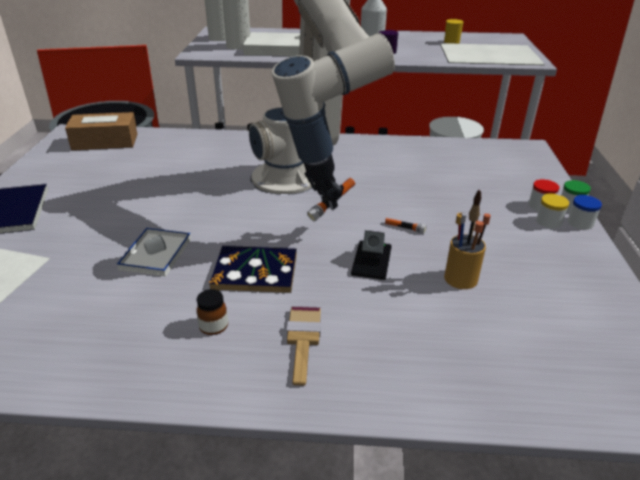

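The scene line angle is 40.8° against 40.9° predicted for 20° below level, and the line's position agrees to about 1 mm. The jar, brush, tin and painting are at the same pixels as at the start, and the diffuser is in the tray at scene px (155,242). Handing in.

Run:
```python
from h import *
a=cv2.imread("pics/scene0.png");b=cv2.imread("pics/scene10.png");d=cv2.absdiff(a,b).max(2)
for n,(x,y,w,h) in dict(jar=(192,285,45,52),brush=(282,302,46,84),tin=(440,190,50,100)).items(): print(n,(d[y:y+h,x:x+w]>40).sum())
print(ctrl.current_gripper_width());ctrl.job_done();print(ctrl.current_time_s())
```

```text
jar 0
brush 0
tin 0
0.024435598718260954
the job is handed in; nothing more can be done
the job is handed in; nothing more can be done
```

I slipped the diffuser off along the torch's axis while the torch stayed in the cradle, and laid it in the tray. Then I drew the torch out and am holding it beside the painting, on the robot's side and its left. The bare lens points at the middle of the picture. I handed the job in just after 26.8 s on the robot's clock.

**Last checks:**
- **Slant:** the torch's line in the scene view is 40.8°, against 40.9° predicted for 20° below level. Its position is within about 1 mm of where it should be.
- **Distance:** the lens is about 20 cm from the middle of the picture. This comes from the arm's pose and the measured grip; I did not measure it separately.
- **Other things:** the jar, brush and tin show no change from the first picture, and the painting was not touched as far as I can see. The diffuser lies inside the tray.

**What disagreed:**
- **Torch in the cradle:** it sat at about 36°, not the 40° of its socket. It is sagging within its play.
- **Torch in the grip:** closing the gripper tipped it about 2.7° nose-down, and it sat about 2 mm further back than planned. Scene and wrist views put the tip at about 22.4° and 23.5°, so I corrected for a value between them.
- **Middle of the picture:** the wrist and top camera positions differed by about 2 mm, so I used a value between them.

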